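Cock and fire the spring embosser on a tea cake

TASK

Emboss the loose tea cake waiting in the lane of the spring embosser: press the striker arm's thumb pad down until the sear catches and holds it cocked, push the cake under the raised die until it is fully home against the back stop, then press the trigger so that the die strikes the cake. Work by feel and never push on the arm, the cake or the trigger with more than 25 N. Leave the other things where they are.

Things in the scene. Friction and masses are not known exactly. Their poses are not given: they have to be found in the camera images.
- embosser: Green-painted bench embosser, fixed. Origin: home place of the cake's centre, at table level (z = 0); x runs along the lane, away from the robot (the way the cake is pushed), y to the left, z up. Base plate 12 mm thick, x -170 to +75 mm, y -300 to +75 mm. On it: a lane for the cake, a see-saw striker arm across it, a catch post, a trigger.
- nest (a point): Point on the lane floor (12 mm above the table) where the cake's centre must come: embosser x = y = 0, axes alike. The wooden lane: two walls along x, 114 mm apart inside, 20 mm tall, centred on y = 0, open towards the robot at x = -162 mm; a back stop across the far end, its face at x = +55 mm.
- pivot (a point): Hinge of the striker arm, at embosser x = 0, y = -100 mm, z = 90 mm, between two cheeks 104 mm tall, 48 mm over all in x. The arm is a steel bar 20 mm wide and 12 mm thick along the embosser's y axis: the die hangs from its left end over the nest, the thumb pad sits on its right part, and a cross pin at the right tip (150 mm from the hinge) is what the sear catches.
- post_foot (a point): Where the catch post stands on the base plate (12 mm above the table): dark post, y -295 to -273 mm, about 96 mm tall, holding the sear, a sprung bolt with a sloped top that reaches left to y = -233 mm over the path of the arm's tip. The post is screwed up or down by up to 8 mm, so the depth at which the sear catches differs each time and is not measured.
- striker (a joint): Angle of the arm (rad): 0 uncocked, die down at the lane floor; grows as the pad is pressed; 0.20 level, die flat on a cake. The sear catches between 0.44 and 0.60 and then holds; uncaught, the arm springs back. Pad force: 4 N rising to 6-10 N, with a drop, before the click; 1 mm on, a rubber buffer (6 to 8 N per mm), then a hard stop. A press that reaches 15 N has cocked it.
- thumb_pad (a point): Centre of the upper face of the thumb pad, a black disc 32 mm across and 8 mm thick on the arm, 110 mm right of the hinge (embosser x = 0). About 125 mm above the table uncocked; pressed, it moves on an arc about the hinge and is 60 to 75 mm above the table, at y = -200 to -210 mm, when the sear catches.
- die (a point): Centre of the lower face of the brass die, 36 mm across, 16 mm thick, on a 16 mm stem. With the arm cocked it hangs over the nest more than 15 mm above the cake, and the arm's left end is up to 135 mm above the table.
- cake: The loose tea cake to emboss, a paper-wrapped disc of 110 mm diameter and 24 mm thickness, 105 to 210 g, lying flat on the lane floor, near the lane's open end. Origin at the centre of its underside.
- cake_centre (a point): Centre of that cake (12 mm above its underside).
- trigger (a joint): How far the trigger plunger is pressed (m): 0 up, 0.0128 fully down. It also dips and returns as the sear clicks over. Pressing takes 1 N at first and up to about 4 N; the sear lets go after 3 to 11 mm of travel; then a hard stop.
- trigger_top (a point): Centre of the upper face of the trigger plunger, a steel disc of 30 mm diameter in a dark collar, on the base plate on the robot's side of the arm's tail (embosser x = -110, y = -200 mm), 58 mm above the table when up. Pressed straight down.
- stack_low: Bystander: lower one of two stacked wrapped cakes left of the embosser, like the cake.
- stack_top: Bystander: upper one of the two stacked cakes.
- brass_weight: Bystander: brass scale weight, 28 mm in diameter, 34 mm tall, standing on the embosser's base plate between lane and trigger. Origin under its centre.
- twine_spool: Bystander: cork-coloured spool, 50 mm in diameter, 50 mm tall, left of the embosser.
- paste_jar: Bystander: jar, 60 mm in diameter, 70 mm tall, right of the embosser.
- tape_roll: Bystander: empty tape core, a ring of 90 mm diameter, 30 mm tall, left of the lane.
- brush: Bystander: brush lying at the right of the embosser.
Not all that is in view belongs to the job. What is shaped like the cake but red or turquoise is not meant.

How it is judged:
By the outcome, as a careful person would: the job done as asked, in the order asked, and still so for the second after the job is handed in, with the robot touching nothing.
It also fails if it takes over 58 s, if anything falls off the work surface, if the arm or the gripper's body presses on something with over 40 N, if the wrist force passes 120 N, or if a joint passes its speed limit or range.

ROBOT

A 6-joint arm with a two-finger parallel gripper is mounted at the origin on the work surface. World frame = base frame: x ahead of the robot, y to its left, z up, the work surface at z = 0. Lengths are in m, angles in rad, forces in N, time in s.
With the tool pointing down it reaches from about 0.375 to 0.925 m from the base axis. Payload 5.7 kg.
Tool frame: the origin (TCP) lies where the fingers leave the gripper's body, on its centre line; the fingertips stand 73 mm ahead of it and the grasp point (between the pads) lies 54 mm ahead of it (robot.grip_depth is the z of the grasp point in the tool frame, in m); z points along the fingers, y is the line along which they close (so a half turn about z gives the same grasp; the last joint's range is limited). The gripper opens to 85 mm and grips with 20 to 120 N. Pads are 22 mm wide; open, the fingers measure 114 mm over their backs; the gripper's body (76 mm by 85 mm) begins 54 mm behind the grasp point. The pads swing forward as they close: fully open they stand 13 mm farther back than shut.
Start: joints at [-1.305, 0.359, 1.51, -0, 1.272, -0.115], TCP at [0.223, -0.557, 0.304] pointing down, gripper open.
Joint ranges: [-2.97, 2.97], [-1.01, 2.36], [0.21, 2.38], [-0.96, 4.11], [0.2, 2.71], [-2.98, 2.98]. Speed limits (rad/s): [2.39, 2.39, 3.14, 3.14, 3.14, 3.14].

INTERFACE

Orientations are given as a unit quaternion [w, x, y, z].
In Python, from rig import robot gives the robot as it stands.
- The arm moves only by the tool servo_tool, never from a script. Its argument "increments" is a list of rows, each a list of 5 numbers: the closure, from 0 (fully open) to 1 (shut), then the shift along the tool's x, y, z in units of 40 mm (1.0 is 40 mm), then the turn about the tool's z in degrees. In form: [[hand, x, y, z, roll], ...]. A call has 1 to 10 rows; each row shifts and turns the commanded pose from where the row before left it, along the tool's axes as they then stand; what a row does not reach is not made up. A row lasts 1/10 s, in which the tool goes at most 50 mm and 8.59 degrees, less where a joint would pass 70% of its speed; a pose out of reach is approached as far as the arm can. A call is refused whole if a number of a shift passes 1 or a number of a turn 8.59, either way. A call with a gripper value outside its range is refused whole. The fingers move at their own pace and stop on an object; "force" is the grip in N (left out, the last holds). Time passes only in rows, so rows that do not move let the fingers close. It gives the time, the measured TCP pose, the force, the opening and the grip force at its end, in the units of the state.
- robot.get_state(): the state, without advancing time (a new reading comes with each control period).
- robot.snapshot(name): name is "scene" or "top" or "wrist"; returns (picture, depth): 420x560x3 uint8, red, green, blue; 420x560 float32, m along the optical axis (not along the pixel's ray), 0 where there is no reading.
- robot.get_calibration(name): a dict with "K" (3x3 intrinsics, pixels), "eye" and "attitude" of the camera in the world. Camera axes: x right, y down, z forward; pixel columns grow to the right and rows downward; lengths in m; the calibration is good to about 2 mm. A picture is of the moment at which its call begins: read the wrist's pose just before it. get_calibration takes no time and is no camera call; for the wrist camera it gives the pose at the moment of the call.
- robot.hand_in(): hands the job in; it is judged then, once.
The state is a dict: "t": time; "joints": joint angles; "qd": joint speeds; "effort": joint torques, N m; "position": TCP position; "orientation": TCP orientation; "ft_force": force on the tool from outside, world axes, zero at the start; "ft_torque": the same for the moment, N m; "finger_gap": finger opening in m; "gripper_force": force on a finger pad.
Only numpy, scipy, OpenCV 4.12 (cv2) and the standard library are available. Lean on these libraries where they do the work, as an engineer would, in place of code of your own. Each camera call takes 0.05 s, during which the arm holds its last target. There are 200 camera calls.

## Working session

There is one attempt and no reset: what is moved stays moved. The work goes in short steps, Python scripts to look and compute and a tool call to move; the robot and the scene stay as the last step left them, time stands still between calls to the robot, and variables do not carry over. Pictures are saved under pics/ and viewed, at most 10 in all, crops included, and the job is handed in when it is done.

Besides the shell and the picture viewer there is one more tool, called after ">>>" as name(argument=value, ...), one argument or row to a line, values as JSON. servo_tool: Moves the arm, as the interface text tells. Its arguments: {"type":"object","properties":{"increments":{"type":"array"},"force":{"type":"number"}},"required":["increments"]}

```bash
mkdir -p pics; cat > h.py <<'E'
import numpy as np, cv2
from rig import robot
from scipy.spatial.transform import Rotation as R
def Rm(a):
    a=np.array(a,float)
    return a if a.shape==(3,3) else R.from_quat(a[[1,2,3,0]]).as_matrix()
def snap(n,f=None):
    c=robot.get_calibration(n); p,d=robot.snapshot(n)
    if f: cv2.imwrite('pics/'+f,cv2.cvtColor(p,cv2.COLOR_RGB2BGR))
    return p,d,c
def cloud(d,c):
    K=np.array(c['K']);v,u=np.mgrid[:d.shape[0],:d.shape[1]]
    P=np.stack([(u-K[0,2])/K[0,0]*d,(v-K[1,2])/K[1,1]*d,d],-1)
    return P@Rm(c['attitude']).T+np.array(c['eye'])
E
python3 - <<'E'
from h import *
print(robot.get_state())
for n in ('top','scene'):
    p,d,c=snap(n,n+'1.png'); print(n,c); np.savez(n+'1.npz',p=p,P=cloud(d,c),d=d)
E
```

```text
{'t': 0.0, 'joints': array([-1.30508065e+00,  3.59499134e-01,  1.51147084e+00,  3.40787291e-05,
        1.27247929e+00, -1.15119996e-01]), 'qd': array([1.81231943e-03, 3.05394199e-04, 5.46894392e-04, 8.00363092e-05,
       6.18857776e-04, 5.77064112e-04]), 'effort': array([ 7.73841311e-04, -5.27618229e+01, -2.78622025e+01, -2.48196175e-04,
        1.28524515e-02, -7.25133191e-06]), 'position': array([ 0.22286089, -0.55647308,  0.30304233]), 'orientation': array([-9.26899238e-04,  9.81925765e-01,  1.89264182e-01, -5.35973261e-05]), 'ft_force': array([-0.12182166, -1.26034193,  0.52355195]), 'ft_torque': array([ 0.002188  , -0.06368147, -0.01673517]), 'gripper_force': 0.0, 'finger_gap': 0.08540148431547732}
top {'K': array([[448.30016579,   0.        , 280.01122959],
       [  0.        , 448.30016579, 212.95307869],
       [  0.        ,   0.        ,   1.        ]]), 'eye': array([0.2787584 , 0.07624021, 1.11397921]), 'attitude': array([ 0.07275115, -0.67128758,  0.73350664, -0.07777065])}
scene {'K': array([[508.40409463,   0.        , 278.83602844],
       [  0.        , 508.40409463, 207.85484308],
       [  0.        ,   0.        ,   1.        ]]), 'eye': array([1.19293856, 0.59455462, 1.0155787 ]), 'attitude': array([-0.16269872,  0.42322705,  0.82478666, -0.33783865])}
```

View pics/top1.png

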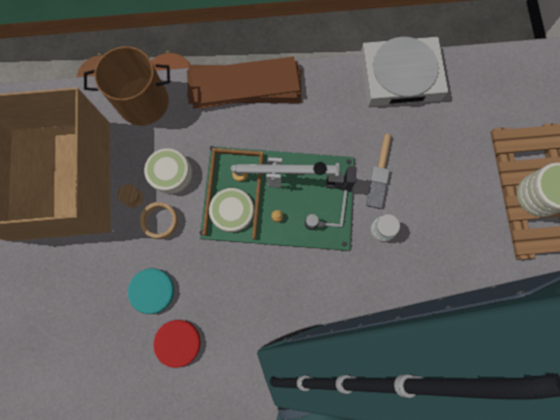

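View pics/scene1.png

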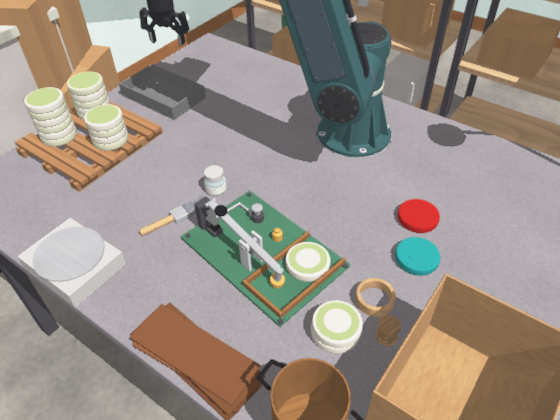

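The top view shows the embosser (green plate about cols 202–355, rows 148–250) with the lane at left, cake at (232,210), pad at (320,168), trigger at (312,222) and weight at (278,216). The scene view confirms this layout.

```bash
python3 - <<'E'
from h import *
for n in ('top','scene'):
    z=np.load(n+'1.npz');p,P=z['p'],z['P'];hsv=cv2.cvtColor(p,cv2.COLOR_RGB2HSV)
    g=(hsv[...,0]>65)&(hsv[...,0]<90)&(hsv[...,1]>90)&(abs(P[...,2]-.012)<.01)&(P[...,0]>.3)
    k,l,s,_=cv2.connectedComponentsWithStats(g.astype(np.uint8));
    # base from biggest parts
    ids=[i for i in range(1,k) if s[i,4]>150]; print(n,[(s[i].tolist()) for i in ids])
    m=np.isin(l,ids)&(P[...,0]<.8)&(abs(P[...,1])<.4)
    r=cv2.minAreaRect(P[m][:,:2].astype(np.float32)*1000);print(r,cv2.boxPoints(r).round(1).tolist(),P[m][:,2].mean())
    box=cv2.boxPoints(r)/1000
    ins=cv2.pointPolygonTest
    cen=np.array(r[0])/1000
    near=(np.hypot(P[...,0]-cen[0],P[...,1]-cen[1])<.22)
    # cake: light, z~.036
    for nm,mm in dict(cake=near&(abs(P[...,2]-.036)<.006)&(p.min(-1)>110),pad=near&(p.max(-1)<40)&(P[...,2]>.11)&(P[...,2]<.14),
        trig=near&(abs(P[...,2]-.058)<.006),brass=near&(abs(P[...,2]-.046)<.006)&(hsv[...,0]>10)&(hsv[...,0]<28)&(hsv[...,1]>120),
        arm=near&(P[...,2]>.075)&(p.min(-1)>90)).items():
        k,l,s,_=cv2.connectedComponentsWithStats(mm.astype(np.uint8))
        for i in range(1,k):
            if s[i,4]>15:
                q=P[l==i]; (cx,cy),rr=cv2.minEnclosingCircle(q[:,:2].astype(np.float32)); print(nm,s[i].tolist(),q.mean(0).round(4),'circ',round(cx,4),round(cy,4),round(rr,4))
E
```

```text
top [[264, 151, 84, 21, 614], [212, 154, 46, 48, 1002], [201, 174, 151, 76, 5571]]
((558.1973266601562, 58.12330627441406), (367.79840087890625, 239.35824584960938), 80.24604797363281) [[409.1000061035156, -102.80000305175781], [645.0, -143.39999389648438], [707.2999877929688, 219.10000610351562], [471.3999938964844, 259.6000061035156]] 0.012037289323355353
cake [210, 188, 43, 43, 1447] [0.5322 0.1774 0.0362] circ 0.5336 0.1776 0.0543
pad [314, 163, 12, 11, 103] [ 0.5895 -0.0409  0.1258] circ 0.5901 -0.0416 0.0136
trig [329, 174, 15, 8, 60] [ 0.5816 -0.0861  0.0572] circ 0.5836 -0.0861 0.0193
trig [268, 181, 14, 2, 21] [0.5865 0.0653 0.0584] circ 0.5884 0.0649 0.016
trig [307, 214, 12, 12, 116] [ 0.4842 -0.0176  0.0582] circ 0.4845 -0.0182 0.0149
brass [274, 211, 7, 7, 33] [0.5083 0.0658 0.0451] circ 0.5081 0.0658 0.0079
arm [232, 157, 82, 23, 821] [0.6084 0.063  0.0963] circ 0.6047 0.0694 0.0976
arm [326, 163, 14, 13, 132] [ 0.5856 -0.0718  0.1229] circ 0.5861 -0.0722 0.0185
scene [[227, 194, 77, 63, 1637], [219, 219, 20, 26, 166], [182, 226, 97, 98, 1815], [251, 260, 61, 49, 935], 
[... 382 characters left out ...]
0.06
cake [241, 258, 10, 9, 35] [0.6337 0.0669 0.0367] circ 0.6346 0.0648 0.0153
cake [271, 275, 14, 10, 67] [0.629  0.1604 0.0334] circ 0.6265 0.1578 0.0164
trig [251, 203, 11, 9, 79] [ 0.4868 -0.0146  0.0585] circ 0.4859 -0.0131 0.0165
trig [196, 213, 23, 12, 83] [ 0.5905 -0.0916  0.0574] circ 0.5919 -0.0957 0.0318
trig [240, 253, 10, 9, 28] [0.6339 0.0652 0.0573] circ 0.6346 0.0631 0.0158
trig [275, 273, 7, 4, 16] [0.6318 0.1614 0.0589] circ 0.6291 0.1603 0.0073
brass [273, 228, 8, 6, 29] [0.5118 0.0695 0.0447] circ 0.5109 0.0686 0.0093
arm [194, 196, 25, 20, 227] [ 0.5858 -0.0911  0.107 ] circ 0.583 -0.087 0.045
arm [217, 213, 64, 59, 885] [0.6133 0.0657 0.0955] circ 0.6185 0.0613 0.1018
```

>>> servo_tool(
  increments=[
    [1, 0, 0, 0, 7.9],
    [1, 0, 0, 0, 7.9],
    [1, 0, 0, 0, 7.9],
    [1, 0, 0, 0, 7.9],
    [1, 0.49, -1, 0, 0],
    [1, 0.49, -1, 0, 0],
    [1, 0.49, -1, 0, 0],
    [1, 0.49, -1, 0, 0],
    [1, 0.49, -1, 0, 0],
    [1, 0.49, -1, 0, 0],
  ],
  force=60,
)

```text
t: 1.1
position: [0.3802, -0.3387, 0.3036]
orientation: [-0.0, 0.996, -0.085, -0.0]
ft_force: [0.3, 0.0, 0.3]
finger_gap: -0.0001
gripper_force: 0.0
```

>>> servo_tool(
  increments=[
    [1, 0.49, -1, 0, 0],
    [1, 0.49, -1, 0, 0],
    [1, 0.49, -1, 0, 0],
    [1, 0.49, -1, 0, 0],
    [1, 0.49, -1, 0, 0],
    [1, 0.49, -1, 0, 0],
    [1, 0, 0, 0, 0],
    [1, 0, 0, 0, 0],
  ],
)

```text
t: 1.9
position: [0.5363, -0.1231, 0.3034]
orientation: [0.0, 0.996, -0.084, -0.001]
ft_force: [-0.5, -0.5, 0.2]
finger_gap: 0.0001
gripper_force: 0.0
```

```bash
python3 - <<'E'
from h import *
p,d,c=snap('wrist','w1.png'); P=cloud(d,c); print(c)
hsv=cv2.cvtColor(p,cv2.COLOR_RGB2HSV)
for nm,mm in dict(pad=(p.max(-1)<60)&(P[...,2]>.11)&(P[...,2]<.14),trig=(abs(P[...,2]-.058)<.005)).items():
    k,l,s,_=cv2.connectedComponentsWithStats(mm.astype(np.uint8))
    for i in range(1,k):
        if s[i,4]>60:
            q=P[l==i]; (cx,cy),rr=cv2.minEnclosingCircle(q[:,:2].astype(np.float32)); print(nm,s[i].tolist(),q.mean(0).round(4),'circ',round(cx,4),round(cy,4),round(rr,4))
E
```

```text
{'K': array([[366.739899  ,   0.        , 279.34413686],
       [  0.        , 366.739899  , 204.05952078],
       [  0.        ,   0.        ,   1.        ]]), 'eye': array([ 0.61313333, -0.13554604,  0.37424326]), 'attitude': array([-0.09851797, -0.6379767 ,  0.75484748,  0.11612588])}
pad [123, 120, 46, 47, 1669] [ 0.5937 -0.0411  0.1266] circ 0.5932 -0.0398 0.016
trig [58, 104, 10, 10, 65] [0.6276 0.0451 0.0582] circ 0.6275 0.0465 0.0039
trig [213, 123, 35, 20, 297] [ 0.5844 -0.0954  0.0566] circ 0.5845 -0.0882 0.0164
trig [339, 225, 53, 30, 148] [ 0.4753 -0.1866  0.0596] circ 0.4621 -0.191 0.0253
trig [161, 235, 32, 31, 743] [ 0.4864 -0.0163  0.0588] circ 0.4857 -0.0158 0.015
```

View pics/w1.png

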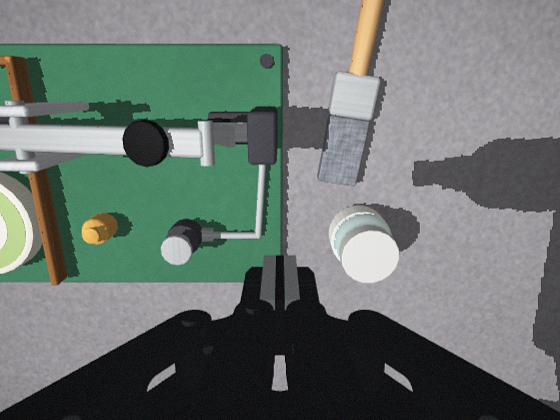

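The wrist view shows the pad at (146,143), the trigger at (178,245), the sear at (225,130) and the weight at (98,230). The positions agree with the earlier fit, so I'm moving over the pad.

>>> servo_tool(
  increments=[
    [1, 0.35, -0.74, 0, 0],
    [1, 0.35, -0.74, 0, 0],
    [1, 0.36, -0.75, 0, 0],
    [1, 0, 0, 0.8, 0],
    [1, 0, 0, 0.8, 0],
    [1, 0, 0, 0.7, 0],
    [1, 0, 0, 0, 0],
    [1, 0, 0, 0, 0],
  ],
)

```text
t: 2.75
position: [0.5927, -0.0445, 0.212]
orientation: [0.0, 0.996, -0.086, -0.001]
ft_force: [0.2, 0.1, 0.3]
finger_gap: 0.0002
gripper_force: 0.0
```

>>> servo_tool(
  increments=[
    [1, 0, -0.04, 0.2, 0],
    [1, 0, 0, 0.1, 0],
    [1, 0, 0, 0.1, 0],
    [1, 0, 0, 0.1, 0],
    [1, 0, 0, 0.1, 0],
    [1, 0, 0, 0.1, 0],
    [1, 0, 0, 0.1, 0],
    [1, 0, 0, 0.1, 0],
  ],
)

```text
t: 3.55
position: [0.5937, -0.0418, 0.1757]
orientation: [0.0, 0.996, -0.085, 0.0]
ft_force: [0.4, -4.3, 3.3]
finger_gap: -0.0001
gripper_force: 2.1
```

>>> servo_tool(
  increments=[
    [1, 0, 0, 0.1, 0],
    [1, 0, 0, 0.1, 0],
    [1, 0, 0, 0.1, 0],
    [1, 0, 0, 0.1, 0],
    [1, 0, 0, 0.05, 0],
    [1, 0, 0, 0, 0],
  ],
)

```text
t: 4.15
position: [0.5937, -0.0421, 0.1579]
orientation: [0.0, 0.996, -0.085, 0.0]
ft_force: [-0.0, -4.2, 4.7]
finger_gap: -0.0
gripper_force: 2.8
```

>>> servo_tool(
  increments=[
    [1, 0, 0, 0.05, 0],
    [1, 0, 0, 0.05, 0],
    [1, 0, 0, 0.05, 0],
    [1, 0, 0, 0, 0],
  ],
)

```text
t: 4.55
position: [0.5936, -0.0418, 0.1518]
orientation: [0.0, 0.996, -0.085, 0.0]
ft_force: [-0.1, -1.9, 3.2]
finger_gap: 0.0003
gripper_force: 2.2
```

>>> servo_tool(
  increments=[
    [1, 0, 0, 0.04, 0],
    [1, 0, 0, 0, 0],
  ],
)

```text
t: 4.75
position: [0.5937, -0.0416, 0.1502]
orientation: [-0.0, 0.996, -0.085, 0.0]
ft_force: [1.5, -2.7, 4.2]
finger_gap: -0.0004
gripper_force: 2.3
```

>>> servo_tool(
  increments=[
    [1, 0, 0, 0.04, 0],
    [1, 0, 0, 0, 0],
  ],
)

```text
t: 4.95
position: [0.5937, -0.0415, 0.1487]
orientation: [-0.0, 0.996, -0.085, 0.0]
ft_force: [0.8, -1.7, 5.2]
finger_gap: 0.0001
gripper_force: 2.3
```

>>> servo_tool(
  increments=[
    [1, 0, 0, 0.04, 0],
    [1, 0, 0, 0, 0],
  ],
)

```text
t: 5.15
position: [0.5937, -0.0414, 0.1471]
orientation: [-0.0, 0.996, -0.085, 0.0]
ft_force: [0.8, -1.1, 4.8]
finger_gap: -0.0
gripper_force: 2.1
```

>>> servo_tool(
  increments=[
    [1, 0, 0, 0.04, 0],
    [1, 0, 0, 0, 0],
  ],
)

```text
t: 5.35
position: [0.5937, -0.0413, 0.1454]
orientation: [-0.0, 0.996, -0.085, 0.0]
ft_force: [1.5, -0.9, 3.4]
finger_gap: -0.0003
gripper_force: 1.4
```

>>> servo_tool(
  increments=[
    [1, 0, 0, 0.03, 0],
    [1, 0, 0, 0, 0],
  ],
)

```text
t: 5.55
position: [0.5938, -0.0412, 0.1444]
orientation: [-0.0, 0.996, -0.085, 0.0]
ft_force: [1.7, 1.6, 6.4]
finger_gap: -0.0003
gripper_force: 2.6
```

>>> servo_tool(
  increments=[
    [1, 0, 0, 0.03, 0],
    [1, 0, 0, 0, 0],
  ],
)

```text
t: 5.75
position: [0.5938, -0.041, 0.1435]
orientation: [-0.001, 0.996, -0.085, 0.0]
ft_force: [0.5, 1.3, 8.5]
finger_gap: -0.0001
gripper_force: 3.6
```

>>> servo_tool(
  increments=[
    [1, 0, 0, 0.03, 0],
    [1, 0, 0, 0, 0],
  ],
)

```text
t: 5.95
position: [0.5939, -0.0409, 0.1428]
orientation: [-0.001, 0.996, -0.085, 0.0]
ft_force: [-1.3, 2.7, 12.7]
finger_gap: 0.0002
gripper_force: 5.6
```

>>> servo_tool(
  increments=[
    [1, 0, 0, 0.02, 0],
    [1, 0, 0, 0, 0],
  ],
)

```text
t: 6.15
position: [0.5939, -0.0409, 0.1425]
orientation: [-0.001, 0.996, -0.085, 0.001]
ft_force: [-2.3, 3.3, 14.7]
finger_gap: 0.0001
gripper_force: 6.9
```

>>> servo_tool(
  increments=[
    [1, 0, 0, 0.02, 0],
    [1, 0, 0, 0, 0],
  ],
)

```text
t: 6.35
position: [0.5939, -0.0408, 0.142]
orientation: [-0.001, 0.996, -0.085, 0.001]
ft_force: [-2.8, 2.8, 18.9]
finger_gap: -0.0
gripper_force: 8.3
```

>>> servo_tool(
  increments=[
    [1, 0, 0, 0.01, 0],
    [1, 0, 0, 0, 0],
  ],
)

```text
t: 6.55
position: [0.5939, -0.0408, 0.1418]
orientation: [-0.001, 0.996, -0.085, 0.001]
ft_force: [-2.8, 3.5, 20.3]
finger_gap: -0.0002
gripper_force: 9.1
```

Firm on the buffer, so I'm lifting gently and then checking with the camera.

>>> servo_tool(
  increments=[
    [1, 0, 0, -0.05, 0],
    [1, 0, 0, -0.1, 0],
    [1, 0, 0, -0.2, 0],
    [1, 0, 0, -0.7, 0],
    [1, 0, 0, -0.8, 0],
    [1, 0, 0, 0, 0],
  ],
)

```text
t: 7.15
position: [0.5954, -0.0419, 0.2176]
orientation: [0.0, 0.996, -0.085, 0.003]
ft_force: [0.6, -0.1, 0.2]
finger_gap: -0.0
gripper_force: 0.0
```

```bash
python3 - <<'E'
from h import *
print(robot.get_state()['joints'].round(2),robot.get_state()['position'],robot.get_state()['ft_force'])
p,d,c=snap('scene','s2.png');P=cloud(d,c)
cv2.imwrite('pics/s2c.png',cv2.resize(cv2.cvtColor(p[150:340,150:380],cv2.COLOR_RGB2BGR),(690,570)))
E
```

```text
[-0.19  0.44  1.62  0.    1.08  1.56] [ 0.59537052 -0.04189648  0.21762569] [ 0.59040875 -0.12802098  0.24866262]
```

View pics/s2c.png

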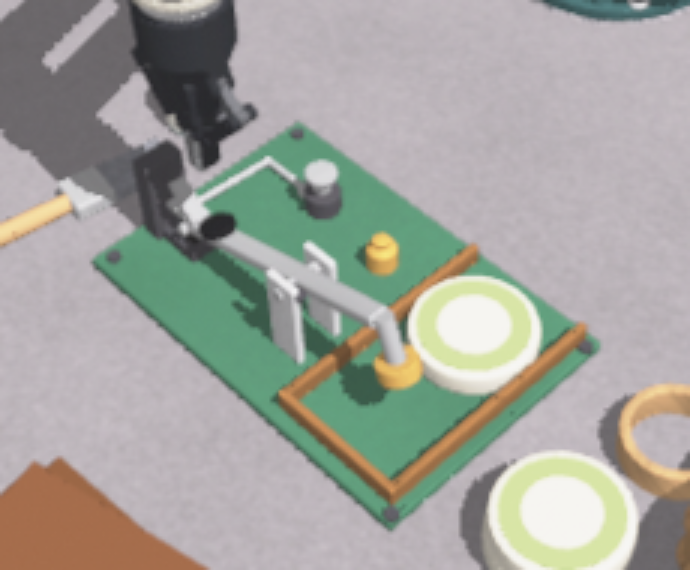

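The view shows the arm cocked and held (pad low at (215,225), die raised at (398,368)) and the cake in the lane entry. Next I turn the tool by half so the wrist camera stays off the striker, then go behind the cake.

>>> servo_tool(
  increments=[
    [1, 0, 0, -0.3, -8.57],
    [1, 0, 0, -0.3, -8.57],
    [1, 0, 0, 0, -8.57],
    [1, 0, 0, 0, -8.57],
    [1, 0, 0, 0, -8.57],
    [1, 0, 0, 0, -8.57],
    [1, 0, 0, 0, -8.57],
    [1, 0, 0, 0, -8.57],
    [1, 0, 0, 0, -8.57],
    [1, 0, 0, 0, -8.57],
  ],
)

```text
t: 8.2
position: [0.5922, -0.0414, 0.2361]
orientation: [-0.002, 0.787, 0.618, -0.001]
ft_force: [1.1, -0.9, 0.9]
finger_gap: -0.0001
gripper_force: 0.0
```

>>> servo_tool(
  increments=[
    [1, 0, 0, 0, -8.57],
    [1, 0, 0, 0, -8.57],
    [1, 0, 0, 0, -8.57],
    [1, 0, 0, 0, -8.57],
    [1, 0, 0, 0, -8.57],
    [1, 0, 0, 0, -8.57],
    [1, 0, 0, 0, -8.57],
    [1, 0, 0, 0, -8.57],
    [1, 0, 0, 0, -8.57],
    [1, 0, 0, 0, -8.57],
  ],
)

```text
t: 9.2
position: [0.5922, -0.0414, 0.2361]
orientation: [-0.002, 0.157, 0.988, 0.0]
ft_force: [-0.3, 0.3, -0.7]
finger_gap: 0.0001
gripper_force: 0.0
```

>>> servo_tool(
  increments=[
    [1, 0, 0, 0, -8.57],
    [1, 0, 0, 0, 0],
    [1, 0, 0, 0, 0],
  ],
)

```text
t: 9.5
position: [0.5927, -0.0415, 0.2368]
orientation: [-0.001, 0.088, 0.996, 0.0]
ft_force: [0.4, 0.7, -0.1]
finger_gap: -0.0001
gripper_force: 0.0
```

>>> servo_tool(
  increments=[
    [1, 0.64, 0.74, 0, 0],
    [1, 0.64, 0.74, 0, 0],
    [1, 0.64, 0.74, 0, 0],
    [1, 0.64, 0.74, 0, 0],
    [1, 0.64, 0.74, 0, 0],
    [1, 0.64, 0.74, 0, 0],
    [1, 0.66, 0.74, 0, 0],
    [1, 0, 0, 0.8, 0],
    [1, 0, 0, 0.8, 0],
    [1, 0, 0, 0, 0],
  ],
)

```text
t: 10.5
position: [0.4484, 0.1928, 0.1708]
orientation: [-0.004, 0.087, 0.996, -0.001]
ft_force: [-1.0, -0.1, -0.7]
finger_gap: 0.0003
gripper_force: 0.0
```

```bash
python3 - <<'E'
from h import *
O=np.array([.628,.162]);th=np.radians(-9.8);A=np.array([[np.cos(th),-np.sin(th)],[np.sin(th),np.cos(th)]])
s=robot.get_state();print(s['position'],'emb',((s['position'][:2]-O)@A).round(4))
for n in('top','scene'):
    p,d,c=snap(n,n+'3.png');P=cloud(d,c);E=(P[...,:2]-O)@A
    m=(abs(P[...,2]-.036)<.006)&(p.min(-1)>110)&(abs(E[...,1])<.06)&(E[...,0]>-.17)&(E[...,0]<-.02)
    q=E[m];print(n,m.sum(),cv2.minEnclosingCircle(q.astype(np.float32)),q.mean(0))
E
```

```text
[0.44838435 0.19280731 0.17078328] emb [-0.1822 -0.0002]
top 329 ((-0.0865493044257164, -0.024375764653086662), 0.047737326472997665) [-0.08557566 -0.03563151]
scene 1252 ((-0.08221864700317383, -0.006278368178755045), 0.06954600661993027) [-0.09151061  0.00517161]
```

>>> servo_tool(
  increments=[
    [1, 0, 0, 0.8, 0],
    [1, 0, 0, 0.7, 0],
    [1, 0, 0, 0.34, 0],
    [1, 0, 0, 0, 0],
    [1, -0.2, 0, 0, 0],
    [1, -0.2, 0, 0, 0],
    [1, -0.1, 0, 0, 0],
    [1, -0.1, 0, 0, 0],
    [1, -0.1, 0, 0, 0],
  ],
)

```text
t: 11.5
position: [0.4794, 0.1884, 0.1008]
orientation: [0.0, 0.086, 0.996, 0.0]
ft_force: [-1.3, -0.2, 0.7]
finger_gap: -0.0001
gripper_force: 0.5
```

>>> servo_tool(
  increments=[
    [1, -0.15, 0, 0, 0],
    [1, -0.15, 0, 0, 0],
    [1, -0.15, 0, 0, 0],
  ],
)

```text
t: 11.8
position: [0.4972, 0.1853, 0.1003]
orientation: [-0.0, 0.085, 0.996, 0.0]
ft_force: [-1.7, 0.7, 0.8]
finger_gap: -0.0001
gripper_force: 0.5
```

>>> servo_tool(
  increments=[
    [1, -0.15, 0, 0.08, 0],
    [1, -0.15, 0, 0, 0],
    [1, -0.15, 0, 0, 0],
    [1, -0.15, 0, 0, 0],
    [1, -0.15, 0, 0, 0],
    [1, -0.15, 0, 0, 0],
    [1, -0.15, 0, 0, 0],
    [1, -0.15, 0, 0, 0],
  ],
)

```text
t: 12.6
position: [0.5446, 0.1771, 0.0971]
orientation: [-0.0, 0.086, 0.996, 0.0]
ft_force: [-0.2, 0.4, -0.6]
finger_gap: 0.0
gripper_force: 0.2
```

>>> servo_tool(
  increments=[
    [1, -0.05, 0, 0, 0],
    [1, -0.05, 0, 0, 0],
    [1, -0.05, 0, 0, 0],
    [1, -0.05, 0, 0, 0],
  ],
)

```text
t: 13.0
position: [0.5519, 0.1758, 0.0971]
orientation: [-0.0, 0.085, 0.996, 0.0]
ft_force: [-0.3, 0.2, 0.1]
finger_gap: -0.0001
gripper_force: 0.3
```

>>> servo_tool(
  increments=[
    [1, -0.04, 0, 0, 0],
    [1, -0.04, 0, 0, 0],
    [1, -0.04, 0, 0, 0],
    [1, -0.04, 0, 0, 0],
  ],
)

```text
t: 13.4
position: [0.5584, 0.1747, 0.0971]
orientation: [-0.0, 0.086, 0.996, 0.0]
ft_force: [-1.3, 0.3, 0.8]
finger_gap: 0.0
gripper_force: 0.3
```

>>> servo_tool(
  increments=[
    [1, -0.03, 0, 0, 0],
    [1, -0.03, 0, 0, 0],
  ],
)

```text
t: 13.6
position: [0.5608, 0.1743, 0.0971]
orientation: [-0.0, 0.086, 0.996, 0.0]
ft_force: [-1.0, -0.1, 0.3]
finger_gap: 0.0001
gripper_force: 0.3
```

>>> servo_tool(
  increments=[
    [1, -0.03, 0, 0, 0],
    [1, -0.03, 0, 0, 0],
  ],
)

```text
t: 13.8
position: [0.5621, 0.174, 0.097]
orientation: [-0.001, 0.086, 0.996, 0.0]
ft_force: [-5.5, 1.8, 4.3]
finger_gap: 0.0002
gripper_force: 2.7
```

>>> servo_tool(
  increments=[
    [1, -0.03, 0, 0, 0],
    [1, 0, 0, 0, 0],
  ],
)

```text
t: 14.0
position: [0.5622, 0.1739, 0.0969]
orientation: [-0.002, 0.086, 0.996, -0.0]
ft_force: [-5.6, 1.1, 4.0]
finger_gap: -0.0002
gripper_force: 3.0
```

>>> servo_tool(
  increments=[
    [1, -0.02, 0, 0, 0],
    [1, 0, 0, 0, 0],
  ],
)

```text
t: 14.2
position: [0.5623, 0.1738, 0.0968]
orientation: [-0.003, 0.086, 0.996, -0.0]
ft_force: [-7.9, 3.7, 5.8]
finger_gap: -0.0
gripper_force: 3.8
```

Firmly home. Backing off and lifting clear.

>>> servo_tool(
  increments=[
    [1, 0.05, 0, 0, 0],
    [1, 0.5, 0, 0, 0],
    [1, 0.9, 0, 0, 0],
    [1, 0.9, 0, 0, 0],
    [1, 0.4, 0, -0.7, 0],
    [1, 0, 0, -0.9, 0],
    [1, 0, 0, 0, 0],
    [1, 0, 0, 0, 0],
  ],
)

```text
t: 15.0
position: [0.458, 0.1926, 0.1622]
orientation: [0.002, 0.085, 0.996, 0.001]
ft_force: [-1.0, -0.1, -0.4]
finger_gap: 0.0004
gripper_force: 0.0
```

```bash
python3 - <<'E'
from h import *
O=np.array([.628,.162]);th=np.radians(-9.8);A=np.array([[np.cos(th),-np.sin(th)],[np.sin(th),np.cos(th)]])
s=robot.get_state();print(s['position'],'emb',((s['position'][:2]-O)@A).round(4))
p,d,c=snap('scene');P=cloud(d,c);E=(P[...,:2]-O)@A
m=(abs(P[...,2]-.036)<.004)&(p.min(-1)>110)&(abs(E[...,1])<.07)&(E[...,0]>-.15)&(E[...,0]<.07)
q=E[m];print(m.sum(),q.min(0),q.max(0),cv2.minEnclosingCircle(q.astype(np.float32)))
m=(abs(P[...,2]-.058)<.004)&(np.hypot(E[...,0]+.11,E[...,1]+.2)<.03);print('trig',E[m].mean(0),P[m][:,2].max())
cv2.imwrite('pics/s4c.png',cv2.resize(cv2.cvtColor(p[150:340,150:380],cv2.COLOR_RGB2BGR),(690,570)))
E
```

```text
[0.45804607 0.19260475 0.16217418] emb [-0.1727  0.0012]
1042 [-0.06048445 -0.06234525] [0.05590466 0.06159203] ((-0.009713772684335709, -0.005965626332908869), 0.07597044855356216)
trig [-0.1092216  -0.19772862] 0.06177171414572191
```

View pics/s4c.png

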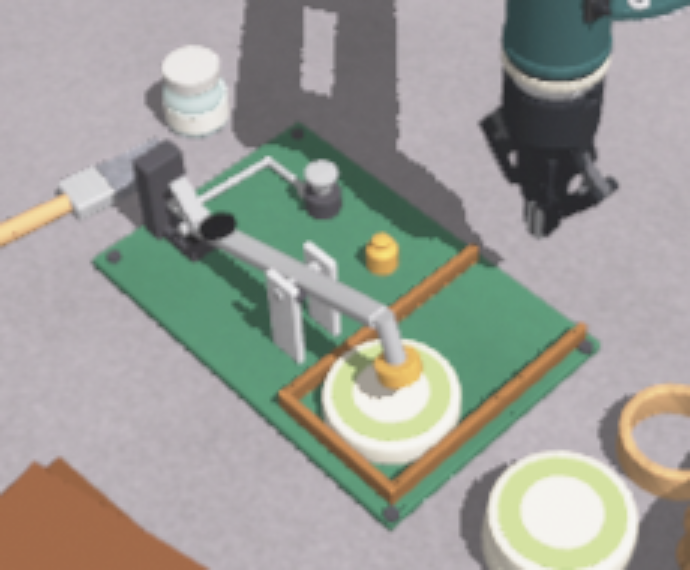

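The cake sits under the die against the back stop (390,400), and the arm is still cocked. Now to the trigger.

>>> servo_tool(
  increments=[
    [1, -0.26, -0.84, 0, 0],
    [1, -0.26, -0.84, 0, 0],
    [1, -0.26, -0.84, 0, 0],
    [1, -0.26, -0.84, 0, 0],
    [1, -0.26, -0.84, 0, 0],
    [1, -0.27, -0.82, 0, 0],
    [1, 0, 0, 0, 0],
    [1, 0, 0, 0.4, 0],
    [1, 0, 0, 0, 0],
  ],
)

```text
t: 15.95
position: [0.4827, -0.0161, 0.143]
orientation: [-0.002, 0.086, 0.996, 0.0]
ft_force: [0.5, 0.1, 0.4]
finger_gap: -0.0004
gripper_force: 0.0
```

>>> servo_tool(
  increments=[
    [1, -0.08, 0, 0.1, 0],
    [1, 0, 0, 0.1, 0],
    [1, 0, 0, 0.05, 0],
    [1, 0, 0, 0.05, 0],
    [1, 0, 0, 0.05, 0],
    [1, 0, 0, 0, 0],
  ],
)

```text
t: 16.55
position: [0.4873, -0.0167, 0.131]
orientation: [-0.0, 0.085, 0.996, 0.0]
ft_force: [-0.2, -1.2, -0.9]
finger_gap: -0.0002
gripper_force: 0.0
```

>>> servo_tool(
  increments=[
    [1, 0, 0, 0.05, 0],
    [1, 0, 0, 0, 0],
  ],
)

```text
t: 16.75
position: [0.4874, -0.0168, 0.1292]
orientation: [0.0, 0.086, 0.996, 0.0]
ft_force: [0.4, -0.1, 1.0]
finger_gap: 0.0
gripper_force: 0.6
```

>>> servo_tool(
  increments=[
    [1, 0, 0, 0.05, 0],
    [1, 0, 0, 0, 0],
  ],
)

```text
t: 16.95
position: [0.4875, -0.0168, 0.1271]
orientation: [0.0, 0.086, 0.996, 0.0]
ft_force: [-0.5, 0.8, 3.1]
finger_gap: 0.0001
gripper_force: 1.2
```

>>> servo_tool(
  increments=[
    [1, 0, 0, 0.05, 0],
    [1, 0, 0, 0, 0],
  ],
)

```text
t: 17.15
position: [0.4874, -0.0168, 0.125]
orientation: [0.0, 0.086, 0.996, 0.0]
ft_force: [-0.9, 1.2, 2.4]
finger_gap: 0.0
gripper_force: 1.1
```

>>> servo_tool(
  increments=[
    [1, 0, 0, 0.05, 0],
    [1, 0, 0, 0, 0],
  ],
)

```text
t: 17.35
position: [0.4873, -0.0168, 0.1228]
orientation: [-0.0, 0.085, 0.996, -0.0]
ft_force: [-0.1, 0.0, -0.3]
finger_gap: 0.0002
gripper_force: 0.0
```

>>> servo_tool(
  increments=[
    [1, 0, 0, 0.04, 0],
    [1, 0, 0, 0, 0],
  ],
)

```text
t: 17.55
position: [0.4874, -0.0169, 0.1213]
orientation: [-0.0, 0.085, 0.996, -0.0]
ft_force: [0.5, 0.2, 1.3]
finger_gap: 0.0001
gripper_force: 0.9
```

```bash
cat > chk.py <<'E'
from h import *
O=np.array([.628,.162]);th=np.radians(-9.8);A=np.array([[np.cos(th),-np.sin(th)],[np.sin(th),np.cos(th)]])
p,d,c=snap('scene','fin.png');P=cloud(d,c);E=(P[...,:2]-O)@A
m=(p.max(-1)<60)&(np.hypot(E[...,0],E[...,1]+.205)<.012)
print('pad z',np.median(P[m][:,2]) if m.any() else None)
cv2.imwrite('pics/finc.png',cv2.resize(cv2.cvtColor(p[150:340,150:380],cv2.COLOR_RGB2BGR),(690,570)))
E
python3 chk.py
```

```text
pad z 0.10403763305592345
```

The pad is at 104 mm, so the arm is level and the die is on the cake. Lifting off and verifying.

>>> servo_tool(
  increments=[
    [1, 0, 0, -0.2, 0],
    [1, 0, 0, -0.5, 0],
    [1, 0.4, 0, -0.8, 0],
    [1, 0.4, 0, -0.8, 0],
    [1, 0, 0, -0.5, 0],
    [1, 0, 0, 0, 0],
    [1, 0, 0, 0, 0],
  ],
)

```text
t: 18.3
position: [0.4561, -0.0114, 0.2341]
orientation: [0.001, 0.086, 0.996, -0.0]
ft_force: [0.1, -0.4, 0.1]
finger_gap: -0.0002
gripper_force: 0.0
```

```bash
python3 chk.py
```

```text
pad z 0.10384973433505451
```

View pics/finc.png

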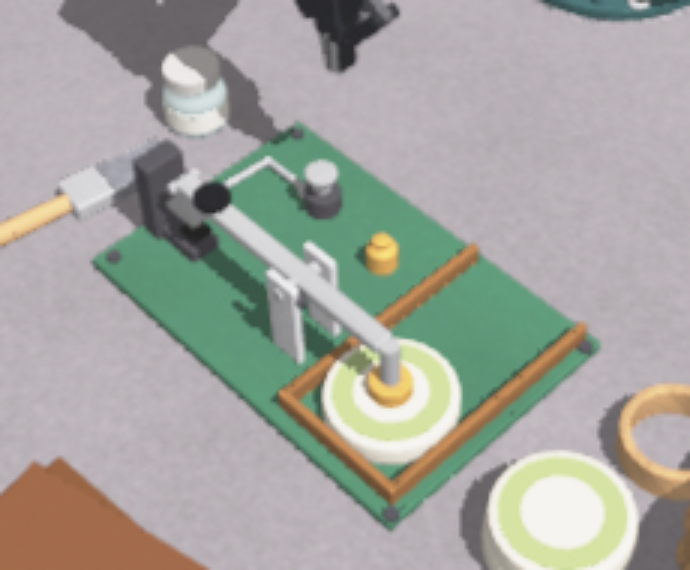

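The die rests flat on the cake's centre (390,385), the arm is level, the bystanders in view haven't moved, and the robot is clear.

```bash
python3 -c "
from rig import robot
print(robot.hand_in())"
```

```text
the job is handed in; nothing more can be done
None
```

The cake is embossed and the job is handed in: the arm was cocked at about 20 N, the cake was pushed home against the back stop, and the trigger released the die onto it, all in about 18 s; the verdict was not shown.

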